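# Set a batten to length against a flip stop

## Task

On the length fence, flip the stop with the red knob fully down across the bed and leave the one with the blue knob standing up. Then lay the wooden batten on the bed, upright and flush along the fence, in front of the black screw of the red stop, and slide it along the fence until it presses firmly against that screw, feeling for the contact and not ramming it. Leave it lying there against the screw and disturb nothing else.

Things in the scene. Friction and masses are not known exactly. Their poses are not given: they have to be found in the camera images.
- fence: Fixed length fence, 500 mm long: plywood bed (top 15 mm above the bench, from x -32 mm), aluminium lip behind it, then a rail with two stops. Origin on the bench in the middle of its length, below the line on which the centre of a flush batten runs. +y along the fence to the robot's left, +x away from the robot. The stops sit at y below -40 mm: at y +135 mm a batten's centre is clear of them.
- fence_lip (a point): Middle of the top edge of the lip's near face, against which the batten lies flush: 20 mm in +x from the fence's origin line, 37 mm above the bench (22 mm above the bed). The lip is 10 mm thick and runs the whole length; 23 mm of a lying batten stand above it.
- red_hinge (a point): Hinge pin of the red stop, along fence y, 46 mm above the bench, 50 mm behind (+x of) the batten line. The bar that turns on it reaches 85 mm from the hinge, is 14 mm wide along the fence and 18 mm thick, and ends in the knob.
- red_flag (a joint): Angle of the flip stop with the red knob: 0 stands up, leaning back 16 degrees beyond the vertical (away from the robot); 1.85 rad is fully down, level across the bed. Stiff hinge: it stays where it is left (about 0.1 N m), so push it over from behind and then press it right down to its own hard stop. Starts at 0 to 0.12.
- blue_flag (a joint): Angle of the flip stop with the blue knob, built and measured like the red one; it starts at 0 to 0.12 and stays up.
- red_face (a point): Point on the flat side of the red stop's bar that faces fence +y, 50 mm from the hinge; with the stop down it lies on the batten line, 46 mm above the bench. A rigid stop screw with a black head 16 mm across stands out here towards fence +y by 3 to 16 mm: how far differs each time and is not reported, so the contact has to be felt.
- red_knob (a point): Middle of the round red knob (20 mm across, 30 mm long) at the end of the red stop's bar, 100 mm from its hinge.
- blue_knob (a point): The same point of the blue stop. The two stops stand 95 to 150 mm apart along the fence and may be in either order; the batten passes freely under a stop that is up.
- batten: Loose planed wooden batten, 40 mm wide (its x), 200 mm long (its y), 45 mm high (its z), about 0.2 to 0.35 kg, both ends alike, a dark line round its middle. Origin at the centre of its underside. Starts on the bench between robot and fence.
- nail_tin: Round open tin of nails, 86 mm across, 38 mm high; bystander. Origin at its underside.
- marker_pen: White marker pen with black cap, 135 mm long, 16 mm thick, lying; bystander.

How it is judged:
On the way, in this order (a step that is already met when the one before it is completed fails the run):
1. the red stop is fully down (within 4 degrees) before the batten comes near its screw (at least 25 mm of room or still off the bed) (value of joint red_flag above 1.78 rad and value of joint blue_flag below 0.35 rad and (y of batten in the frame of red_face above 0.14 m or x of batten in the frame of fence below -0.06 m)), for 0.2 s.
2. the batten, lying flush on the bed, presses on the red stop's screw with more than 3 N for 0.2 s (value of joint red_flag above 1.78 rad and value of joint blue_flag below 0.35 rad and x of batten in the frame of fence between -0.005 and 0.003 m and z of batten in the frame of fence between 0.011 and 0.019 m and angle between the y axis of batten and the y axis of fence, either way round below 0.05 rad and angle between batten's own z axis and vertical below 0.08 rad and y of batten in the frame of red_face between 0.101 and 0.12 m and contact force between batten and red_flag above 3 N), for 0.2 s.
At the end, for the whole second after the job is handed in: Red stop down (within 4 degrees), blue stop up (within 20 degrees); batten released, upright and at rest on the bed, parallel to the fence within 3 degrees, flush with the lip within 5 mm, its end 1 to 20 mm from the red stop's bar and still touching the screw (value of joint red_flag above 1.78 rad and value of joint blue_flag below 0.35 rad and x of batten in the frame of fence between -0.005 and 0.003 m and z of batten in the frame of fence between 0.011 and 0.019 m and angle between the y axis of batten and the y axis of fence, either way round below 0.05 rad and angle between batten's own z axis and vertical below 0.08 rad and y of batten in the frame of red_face between 0.101 and 0.12 m and contact force between batten and red_flag above 0.05 N and linear speed of batten below 0.01 m/s and contact force between batten and the fingers below 0.05 N).
It fails at once if the blue stop is folded down (more than 30 degrees from up) (value of joint blue_flag above 0.5 rad).
It fails at once if the batten is rammed against the red stop (more than 40 N) (contact force between batten and red_flag above 40 N).
It fails at once if the nail tin or the marker pen is moved more than 4 cm (distance of any of nail_tin, marker_pen from where it was at the start of the episode above 0.04 m).
It also fails if it takes over 72 s, if anything falls off the work surface, if the arm or the gripper's body presses on something with over 40 N, if the wrist force passes 120 N, or if a joint passes its speed limit or range.

## Robot

A 7-joint arm with a two-finger parallel gripper is mounted at the origin on a cart in front of the work surface, level with it; the furniture and walls round the work are solid. World frame = base frame: x ahead of the robot, y to its left, z up, the work surface at z = 0. Lengths are in m, angles in rad, forces in N, time in s.
With the tool pointing down it reaches from about 0.425 to 1.025 m from the base axis. Payload 9.4 kg.
Tool frame: the origin (TCP) lies on the centre line of the jaws, within the pads' length; the fingertips stand tips_ahead ahead of it and the grasp point (between the pads) lies 2 mm behind it (tips_ahead is the distance from the TCP to the fingertips, in m); z points along the fingers, y is the line along which they close (so a half turn about z gives the same grasp; the last joint's range is limited). The gripper opens to 93 mm and grips with 3 to 60 N. Pads are 15 mm wide; open, the fingers measure 128 mm over their backs; the gripper's body (75 mm by 188 mm) begins 65 mm behind the grasp point.
Start: joints at [-1.301, 0.599, -0.003, 1.599, 0.002, 0.943, -0.08], TCP at [0.246, 0.682, 0.236] pointing down, gripper open.
Joint ranges: [-2.57, 2.57], [-0.35, 1.97], [-1.29, 1.29], [0.11, 2.56], [-1.05, 4.19], [0.11, 1.86], [-2.63, 2.63]. Speed limits (rad/s): [2.22, 2.22, 3.01, 3.01, 3.14, 3.14, 3.14].

## Interface

Orientations are given as [roll, pitch, yaw] about the fixed x, y, z axes, in that order (R = Rz(yaw) Ry(pitch) Rx(roll)).
In Python, from rig import get_obs, get_image, get_calibration, finish_job, regions_of, landmark_of, tips_ahead gives the robot as it stands.
- The arm moves only by the tool step_arm, never from a script. Its argument "plan" is a list of rows, each a list of 7 numbers: the shift along the world's x, y, z in mm, then the turn, a rotation vector about the world's x, y, z in rad, then the opening, from 0 (shut) to 1 (fully open). In form: [[x, y, z, ax, ay, az, fingers], ...]. A call has 1 to 10 rows; each row shifts and turns the commanded pose from where the row before left it; what a row does not reach is not made up. A row lasts 1/8 s, in which the tool goes at most 62.5 mm and 10.7 degrees, less where a joint would pass 70% of its speed; a pose out of reach is approached as far as the arm can. A call is refused whole if a number of a shift passes 62.5 or a number of a turn 0.188, either way. A call with a gripper value outside its range is refused whole. The fingers move at their own pace and stop on an object; "grip_force" is the grip in N (left out, the last holds). Time passes only in rows, so rows that do not move let the fingers close. It gives the time, the measured TCP pose, the force, the opening and the grip force at its end, in the units of the state.
- get_obs(): the state, without advancing time (a new reading comes with each control period).
- get_image(name): name is "scene" or "top" or "wrist"; returns the picture (420x560x3 uint8, red, green, blue); there is no depth.
- get_calibration(name): a dict with "fx", "fy", "cx", "cy" (pixels), "R" (3x3) and "t" (3): a world point X has camera coordinates R X + t. Camera axes: x right, y down, z forward; pixel columns grow to the right and rows downward; lengths in m; the calibration is good to about 2 mm. A picture is of the moment at which its call begins: read the wrist's pose just before it. get_calibration takes no time and is no camera call; for the wrist camera it gives the pose at the moment of the call.
- finish_job(): hands the job in; it is judged then, once.
Trained networks look in the newest picture that a camera, given by its name, has taken for a name from the list of things; names that differ only in an ending like _2 or _b are one class to them, and where a whole thing is asked for, a point or a joint stands for the part that bears it (a point fixed in the world has none). Each returns a list of dicts, best first, with "conf" (0 to 1); they miss things now and then, are a little off and sometimes report something else, mostly with a low value. They report only what shows in the picture. A call takes as long as a camera call.
- regions_of(camera, label): "mask" (420x560 bool, what is visible of it) and "point" ([column, row] in pixels, amid what is visible of it).
- landmark_of(camera, label): "point" ([column, row] in pixels: a listed point, or the origin of a listed thing).
The state is a dict: "time": time; "q": joint angles; "dq": joint speeds; "tau": joint torques, N m; "tool_pos": TCP position; "tool_rot": TCP orientation; "ft_force": force on the tool from outside, world axes, zero at the start; "ft_torque": the same for the moment, N m; "finger_gap": opening from 0.0 (shut) to 1.0 (fully open); "finger_force": force on a finger pad.
Only numpy, scipy, OpenCV 4.12 (cv2) and the standard library are available. Lean on these libraries where they do the work, as an engineer would, in place of code of your own. Each camera call takes 0.05 s, during which the arm holds its last target. There are 200 camera calls.

## Working session

There is one attempt and no reset: what is moved stays moved. The work goes in short steps, Python scripts to look and compute and a tool call to move; the robot and the scene stay as the last step left them, time stands still between calls to the robot, and variables do not carry over. Pictures are saved under pics/ and viewed, at most 10 in all, crops included, and the job is handed in when it is done.

Besides the shell and the picture viewer there is one more tool, called after "Emit:" as name([rows], argument=value, ...), one row to a line, values as JSON. step_arm: Moves the arm, as the interface text tells. Its arguments: {"type":"object","properties":{"plan":{"type":"array"},"grip_force":{"type":"number"}},"required":["plan"]}

```bash
mkdir -p pics
cat > h.py <<'E'
import numpy as np, cv2
from rig import *
def save(n,f): cv2.imwrite('pics/'+f,cv2.cvtColor(get_image(n),cv2.COLOR_RGB2BGR))
def ray(cam,p,c=None):
    c=c or get_calibration(cam); R=np.array(c['R']);t=np.array(c['t'])
    d=R.T@np.array([(p[0]-c['cx'])/c['fx'],(p[1]-c['cy'])/c['fy'],1.]); return -R.T@t,d
def atz(cam,p,z):
    o,d=ray(cam,p); return o+d*(z-o[2])/d[2]
def tri(obs):
    A=np.zeros((3,3));b=np.zeros(3)
    for cam,p in obs:
        o,d=ray(cam,p);d=d/np.linalg.norm(d);M=np.eye(3)-np.outer(d,d);A+=M;b+=M@o
    return np.linalg.solve(A,b)
E
python3 - <<'E'
from h import *
print(tips_ahead, get_obs())
save('scene','s0.png');save('top','t0.png')
for l in ['fence_lip','fence','red_hinge','red_face','red_knob','blue_knob','batten','nail_tin','marker_pen']:
    ps={}
    for c in ['scene','top']:
        r=landmark_of(c,l)
        if r: ps[c]=r[0]['point']; print(l,c,np.round(r[0]['point'],1),round(r[0]['conf'],2))
    if len(ps)==2: print('   tri',np.round(tri(list(ps.items())),4))
E
```

```text
0.017 {'time': 0.0, 'q': array([-1.30068729,  0.60010913, -0.00253858,  1.60011076,  0.00180228,
        0.94288701, -0.07980068]), 'dq': array([-0.00138251, -0.00024122, -0.00094057,  0.00034167, -0.00043829,
        0.00081919,  0.00022377]), 'tau': array([-2.57910260e-04, -7.65066290e+01,  1.49672080e+00, -2.52359390e+01,
       -5.25097526e-02,  1.72589690e-02,  1.85565514e-04]), 'tool_pos': array([0.24629103, 0.6814064 , 0.23477839]), 'tool_rot': array([-3.14008733e+00,  1.43747762e-04,  2.79483902e+00]), 'ft_force': array([-0.03259575, -0.16486643,  0.19300076]), 'ft_torque': array([-0.04070974, -0.00436476, -0.01123869]), 'finger_force': 0.0, 'finger_gap': 1.0042284052778203}
fence_lip scene [299. 208.] 0.93
fence_lip top [261.3 191.8] 0.72
   tri [ 0.616  -0.0314  0.0432]
fence scene [291.2 222.4] 0.74
fence top [261.5 198.1] 0.7
   tri [ 0.6015 -0.0272 -0.007 ]
red_hinge scene [322.  218.8] 0.67
red_hinge top [288.4 175.8] 0.78
   tri [ 0.6492 -0.096   0.0516]
red_face scene [327.  201.8] 0.68
red_face top [287.4 169.3] 0.58
   tri [ 0.6583 -0.0941  0.1042]
red_knob scene [334.  190.8] 0.76
blue_knob scene [366.2 218.9] 0.82
blue_knob top [341.9 156.4] 0.67
   tri [ 0.6803 -0.2135  0.1504]
batten top [194.7 270.6] 0.78
nail_tin top [392.4 269.3] 0.84
marker_pen scene [265.6 281.9] 0.74
marker_pen top [319.9 252.3] 0.71
   tri [ 0.4634 -0.1712 -0.0031]
```

View pics/s0.png

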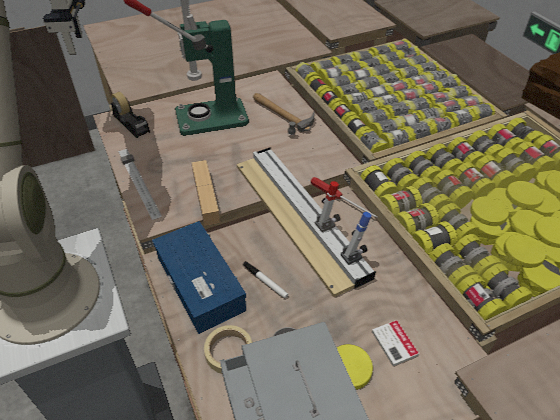

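View pics/t0.png

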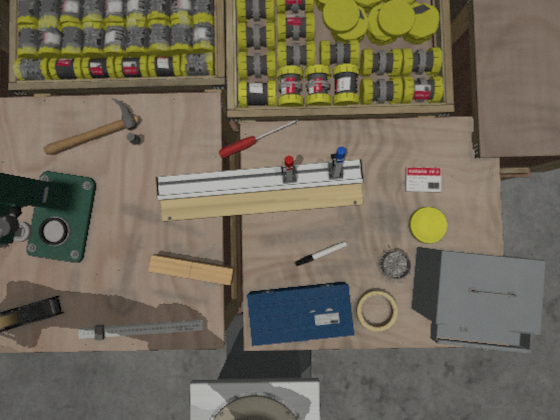

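The scene view has the fence with red stop (330,205) and blue stop (362,235). The top view shows the batten at about (191,270), red stop (289,168), blue stop (338,163), the pen, and a screwdriver behind the rail. Next I'll measure geometry.

Run:
```python
from h import *
get_image('top');get_image('scene')
for l,z in [('batten',0.045),('fence',0.03),('red_flag',.1),('blue_flag',.1),('nail_tin',0.038)]:
    r=regions_of('top',l)
    if r:
        m=r[0]['mask'].astype(np.uint8)
        b=cv2.boxPoints(cv2.minAreaRect(cv2.findNonZero(m)))
        print(l,round(r[0]['conf'],2),m.sum()); 
        for p in b: print('  ',np.round(p,1),np.round(atz('top',p,z),4))
# bed near edge & lip line via known pixels: bed colour segmentation
im=get_image('top'); hsv=cv2.cvtColor(im,cv2.COLOR_RGB2HSV)
g=cv2.cvtColor(im,cv2.COLOR_RGB2GRAY).astype(float)
# edges along columns
for c in range(170,360,15):
    col=hsv[150:230,c,1].astype(int); d=np.diff(col)
    print(c,'satup',150+d[20:55].argmax(), 'near',150+55+np.abs(np.diff(g[205:230,c])).argmax(), end=' | ')
c=get_calibration('top'); print(c['fx'],np.round(-np.array(c['R']).T@c['t'],3))
for cam in ['top','scene']:
  for l in ['red_hinge','red_face','red_knob','blue_knob','blue_flag','red_flag','batten']:
    r=landmark_of(cam,l); print(cam,l,[(np.round(q['point'],1),round(q['conf'],2)) for q in r[:2]])
```

```text
batten 0.57 1623
   [147.2 272.2] [0.4267 0.2461 0.045 ]
   [150.3 252.7] [0.473  0.2383 0.045 ]
   [234.5 266.2] [0.4369 0.037  0.045 ]
   [231.3 285.7] [0.3909 0.0451 0.045 ]
fence 0.93 8631
   [154.2 176.1] [0.6593 0.2329 0.03  ]
   [360.1 157.4] [ 0.6939 -0.2725  0.03  ]
   [364.4 203.9] [ 0.5799 -0.2792  0.03  ]
   [158.4 222.6] [0.5449 0.2231 0.03  ]
blue_flag 0.57 241
   [330.  174.9] [ 0.6435 -0.1903  0.1   ]
   [336.7 145.8] [ 0.7097 -0.2074  0.1   ]
   [346.  147.9] [ 0.7043 -0.2283  0.1   ]
   [339.3 177. ] [ 0.6381 -0.2112  0.1   ]
nail_tin 0.83 688
   [375. 269.] [ 0.4231 -0.2982  0.038 ]
   [386.8 245.4] [ 0.4787 -0.3282  0.038 ]
   [414.8 259.4] [ 0.444  -0.3937  0.038 ]
   [403. 283.] [ 0.3887 -0.3636  0.038 ]
170 satup 178 near 216 | 185 satup 177 near 218 | 200 satup 175 near 217 | 215 satup 174 near 216 | 230 satup 173 near 215 | 245 satup 172 near 213 | 260 satup 170 near 212 | 275 satup 169 near 211 | 290 satup 168 near 209 | 305 satup 167 near 208 | 320 satup 165 near 207 | 335 satup 164 near 206 | 350 satup 163 near 205 | 415.3322357693814 [ 0.521 -0.088  1.039]
top red_hinge [(array([287.5, 170.3]), 0.72), (array([289.7, 175.5]), 0.66)]
top red_face [(array([286.8, 170.2]), 0.46)]
top red_knob [(array([289.5, 159.6]), 0.56)]
top blue_knob [(array([344. , 154.5]), 0.78)]Traceback (most recent call last):
  File "<stdin>", line 20, in <module>
ValueError: it knows: batten, blue_knob, fence, fence_lip, marker_pen, nail_tin, red_face, red_hinge, red_knob
```

Run:
```python
import cv2
i=cv2.imread('pics/t0.png')[130:300,140:380]; cv2.imwrite('pics/t0c.png',cv2.resize(i,None,fx=3.3,fy=3.3,interpolation=cv2.INTER_CUBIC))
```

```text
(no output)
```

View pics/t0c.png

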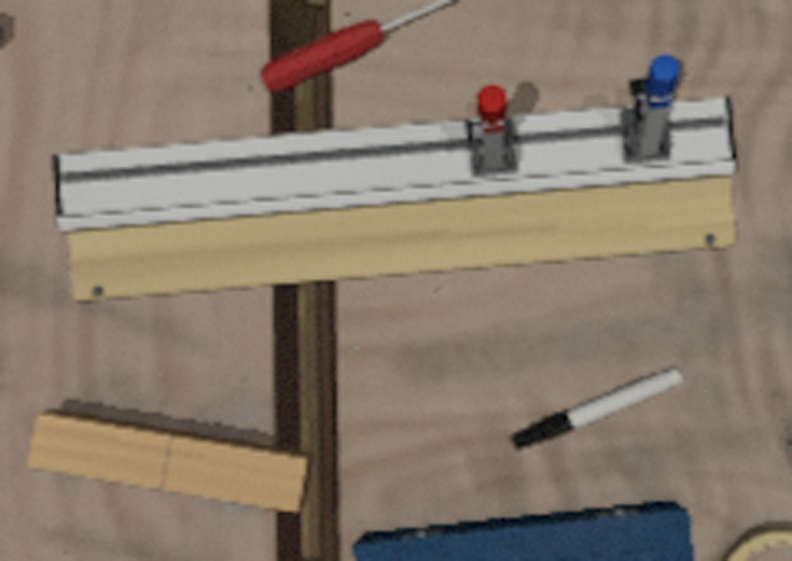

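The crop shows the bed corners at (78,300) and (735,246), the red knob at (491,100), and the batten's top corners at (42,414), (308,456), (300,511), (30,468). I'll turn those pixels into poses.

Run:
```python
from h import *
f=lambda p,z: np.round(atz('top',(p[0]/3.3+140-.35,p[1]/3.3+130-.35),z),4)
for n,p,z in [('nearL',(78,300),.015),('nearR',(735,246),.015),('lipL bedside',(68,232),.015),('lipR',(733,178),.015),('lip top L',(62,222),.037),('lip top R',(735,170),.037),
 ('redknobtop',(491,92),.157),('redhinge',(495,165),.05),('blueknobtop',(664,66),.157),('b1',(42,414),.045),('b2',(308,456),.045),('b3',(300,511),.045),('b4',(30,468),.045),('pen1',(517,440),.01),('pen2',(680,375),.01)]:
    print(n,f(p,z))
im=get_image('scene')[130:300,170:410]; cv2.imwrite('pics/s0c.png',cv2.cvtColor(cv2.resize(im,None,fx=3.3,fy=3.3,interpolation=cv2.INTER_CUBIC),cv2.COLOR_RGB2BGR))
```

```text
nearL [0.5501 0.2155 0.015 ]
nearR [ 0.5801 -0.2772  0.015 ]
lipL bedside [0.6014 0.2228 0.015 ]
lipR [ 0.6311 -0.2773  0.015 ]
lip top L [0.6072 0.2205 0.037 ]
lip top R [ 0.6346 -0.2749  0.037 ]
redknobtop [ 0.6753 -0.0963  0.157 ]
redhinge [ 0.6406 -0.099   0.05  ]
blueknobtop [ 0.6897 -0.2087  0.157 ]
b1 [0.4671 0.2334 0.045 ]
b2 [0.4331 0.0405 0.045 ]
b3 [0.3938 0.0469 0.045 ]
b4 [0.4283 0.2423 0.045 ]
pen1 [ 0.4388 -0.1114  0.01  ]
pen2 [ 0.4847 -0.2342  0.01  ]
```

View pics/s0c.png

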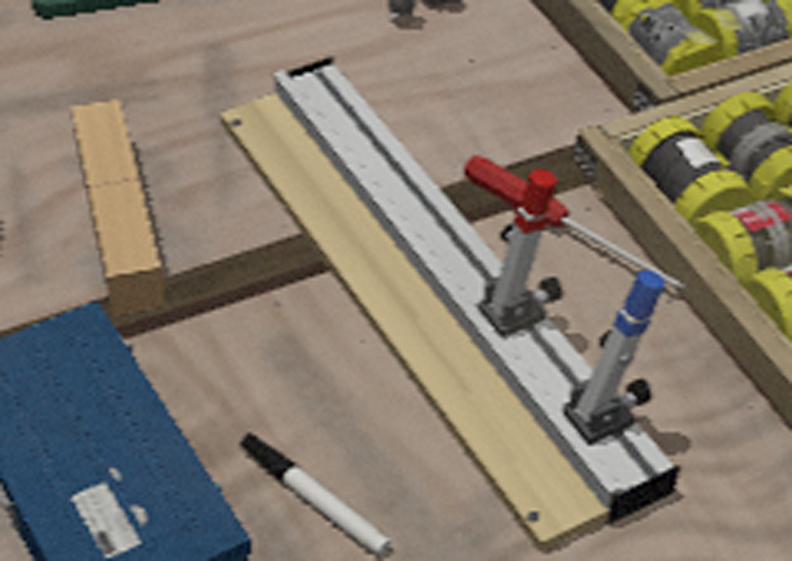

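Emit:
step_arm([
  [12,-47,0,0,0,-0.1164,0],
  [12,-47,0,0,0,-0.1164,0],
  [12,-47,0,0,0,-0.1164,0],
  [12,-47,0,0,0,-0.1164,0],
  [12,-47,0,0,0,-0.1164,0],
  [14,-47,0,0,0,-0.1164,0],
  [25,-50,0,0,0,-0.1164,0],
  [25,-50,0,0,0,-0.1164,0],
  [25,-50,0,0,0,-0.1164,0],
  [25,-50,0,0,0,-0.1164,0],
])

```text
time: 2.9
tool_pos: [0.4212, 0.1984, 0.236]
tool_rot: [3.141, -0.001, 1.627]
ft_force: [0.2, 0.8, -0.5]
finger_gap: 0.013
finger_force: 0.0
```

Emit:
step_arm([
  [34,-40,0,0,0,0,0],
  [34,-40,0,0,0,0,0],
  [34,-40,0,0,0,0,0],
  [34,-40,0,0,0,0,0],
  [0,0,0,0,0,0,0],
])

```text
time: 3.52
tool_pos: [0.5586, 0.036, 0.2358]
tool_rot: [3.14, 0.002, 1.625]
ft_force: [0.0, 1.1, -0.2]
finger_gap: 0.005
finger_force: 0.0
```

Run:
```python
from h import *
save('wrist','w1.png'); c=get_calibration('wrist'); print(np.round(-np.array(c['R']).T@c['t'],3),np.round(c['R'],2).tolist(),get_obs()['tool_pos'])
for l in ['fence_lip','red_hinge','red_knob','red_face','blue_knob']: print(l,[(np.round(q['point'],1),round(q['conf'],2)) for q in landmark_of('wrist',l)[:2]])
```

```text
[0.553 0.107 0.384] [[1.0, 0.06, 0.0], [0.05, -0.97, 0.25], [0.01, -0.25, -0.97]] [0.5570582  0.03812787 0.2355286 ]
fence_lip [(array([332.1, 238.7]), 0.78)]
red_hinge []
red_knob []
red_face []
blue_knob []
```

View pics/w1.png

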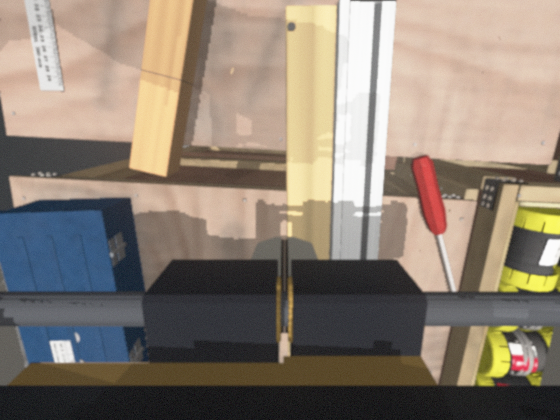

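The wrist view shows bed edges at columns ~288 to 335 and the lip at ~335 to 342. I'll find the edges precisely.

Run:
```python
from h import *
im=cv2.imread('pics/w1.png'); g=im.astype(int)
for r in [40,80,120,220]:
    s=np.median(g[r-2:r+3,280:400],axis=0); d=np.abs(np.diff(cv2.GaussianBlur(s,(1,3),0),axis=0)).sum(1)
    pk=[i for i in range(1,len(d)-1) if d[i]>25 and d[i]>=d[i-1] and d[i]>d[i+1]]
    print(r,[(280+i+.5,int(d[i])) for i in pk])
    for i in pk: print('    ',280+i, *[np.round(atz('wrist',(280+i+.5,r),z)[:2],4) for z in (.015,.037)])
print('bed end', atz('wrist',(288,8),.015),atz('wrist',(334,5),.015))
for p in [(150,0),(205,0),(132,172),(180,172),(136,70),(197,87)]: print(p,np.round(atz('wrist',p,.045),4))
```

```text
40 [(286.5, 37), (335.5, 70), (338.5, 106), (372.5, 118), (379.5, 110), (392.5, 49)]
     286 [0.5492 0.1932] [0.5494 0.1882]
     335 [0.6004 0.1964] [0.5975 0.1912]
     338 [0.6035 0.1966] [0.6005 0.1914]
     372 [0.639  0.1988] [0.6339 0.1935]
     379 [0.6464 0.1992] [0.6407 0.1939]
     392 [0.6599 0.2001] [0.6535 0.1947]
80 [(286.5, 42), (333.5, 71), (336.5, 102), (369.5, 117), (376.5, 131), (390.5, 50)]
     286 [0.5517 0.154 ] [0.5517 0.1514]
     333 [0.6023 0.1571] [0.5993 0.1543]
     336 [0.6055 0.1573] [0.6023 0.1545]
     369 [0.641  0.1595] [0.6357 0.1566]
     376 [0.6485 0.16  ] [0.6428 0.157 ]
     390 [0.6636 0.161 ] [0.6569 0.1579]
120 [(287.5, 37), (332.5, 66), (335.5, 106), (367.5, 125), (374.5, 120), (387.5, 53)]
     287 [0.5555 0.1125] [0.5553 0.1123]
     332 [0.6054 0.1156] [0.6022 0.1153]
     335 [0.6087 0.1158] [0.6053 0.1155]
     367 [0.6442 0.118 ] [0.6387 0.1175]
     374 [0.6519 0.1185] [0.646 0.118]
     387 [0.6663 0.1194] [0.6595 0.1188]
220 [(282.5, 39), (285.5, 32), (329.5, 38), (332.5, 75), (361.5, 85), (368.5, 86), (381.5, 36)]
     282 [ 0.5571 -0.0037] [0.5567 0.003 ]
     285 [ 0.5607 -0.0035] [0.5601 0.0033]
     329 [ 6.134e-01 -2.000e-04] [0.6098 0.0064]
     332 [0.617 0.   ] [0.6131 0.0066]
     361 [0.6518 0.0022] [0.6458 0.0086]
     368 [0.6602 0.0027] [0.6537 0.0091]
     381 [0.6758 0.0037] [0.6684 0.01  ]
bed end [0.54880999 0.22302671 0.015     ] [0.5955201  0.22867617 0.015     ]
(150, 0) [0.4198 0.2125 0.045 ]
(205, 0) [0.4712 0.2157 0.045 ]
(132, 172) [0.3938 0.0487 0.045 ]
(180, 172) [0.4447 0.0519 0.045 ]
(136, 70) [0.4035 0.1504 0.045 ]
(197, 87) [0.4632 0.1383 0.045 ]
```

Emit:
step_arm([
  [42,-33,0,0,0,0,0],
  [42,-33,0,0,0,0,0],
  [42,-33,0,0,0,0,0],
  [42,-33,0,0,0,0,0],
  [0,0,0,0,0,0,0],
  [0,0,-43,0,0,0,0],
  [0,0,-43,0,0,0,0],
  [0,0,-43,0,0,0,0],
  [0,0,0,0,0,0,0],
])

```text
time: 4.95
tool_pos: [0.7219, -0.0899, 0.1037]
tool_rot: [-3.135, -0.002, 1.633]
ft_force: [-0.8, -0.3, 1.3]
finger_gap: 0.004
finger_force: 0.0
```

Run:
```python
from h import *
a=cv2.cvtColor(get_image('scene')[100:300,250:450],cv2.COLOR_RGB2BGR); b=cv2.cvtColor(get_image('top')[80:280,230:430],cv2.COLOR_RGB2BGR)
cv2.imwrite('pics/p2.png',cv2.resize(np.hstack([a,b]),None,fx=2,fy=2,interpolation=cv2.INTER_CUBIC))
```

```text
(no output)
```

View pics/p2.png

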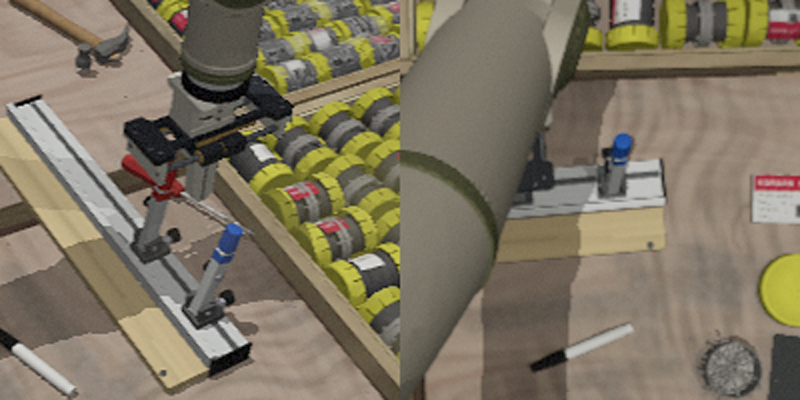

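Emit:
step_arm([
  [-10,-3,5,0,0,0,0],
  [-14,-1,0,0,0,0,0],
  [-14,-1,0,0,0,0,0],
  [-14,-1,0,0,0,0,0],
  [-14,-1,0,0,0,0,0],
])

```text
time: 5.68
tool_pos: [0.6577, -0.0992, 0.1119]
tool_rot: [3.141, 0.0, 1.631]
ft_force: [1.9, 0.8, -1.1]
finger_gap: 0.007
finger_force: 0.7
```

Emit:
step_arm([
  [-14,-1,0,0,0,0,0],
  [-14,-1,0,0,0,0,0],
  [-14,-1,0,0,0,0,0],
  [-14,-1,0,0,0,0,0],
  [-14,-1,0,0,0,0,0],
])

```text
time: 6.3
tool_pos: [0.5874, -0.1043, 0.1116]
tool_rot: [-3.141, 0.0, 1.631]
ft_force: [0.9, -1.2, -0.3]
finger_gap: 0.011
finger_force: 0.3
```

Emit:
step_arm([
  [-4,1,-9,0,0,0,0],
  [-4,1,-9,0,0,0,0],
  [0,0,-9,0,0,0,0],
  [0,0,-7,0,0,0,0],
  [0,0,0,0,0,0,0],
])

```text
time: 6.92
tool_pos: [0.5803, -0.1021, 0.0767]
tool_rot: [-3.14, -0.0, 1.631]
ft_force: [-0.9, -0.6, 0.7]
finger_gap: -0.001
finger_force: 0.0
```

Emit:
step_arm([
  [0,0,-3,0,0,0,0],
  [0,0,-2,0,0,0,0],
  [0,0,0,0,0,0,0],
])

```text
time: 7.3
tool_pos: [0.5805, -0.1021, 0.0726]
tool_rot: [3.141, 0.0, 1.631]
ft_force: [-0.7, 0.3, -0.1]
finger_gap: 0.005
finger_force: 0.0
```

Emit:
step_arm([
  [0,0,-1,0,0,0,0],
  [0,0,-1,0,0,0,0],
  [0,0,0,0,0,0,0],
])

```text
time: 7.68
tool_pos: [0.5806, -0.1022, 0.0721]
tool_rot: [3.14, -0.0, 1.631]
ft_force: [-3.5, 0.3, 16.9]
finger_gap: 0.005
finger_force: 8.6
```

Emit:
step_arm([
  [0,0,-1,0,0,0,0],
  [0,0,-1,0,0,0,0],
  [0,0,0,0,0,0,0],
])

```text
time: 8.05
tool_pos: [0.5806, -0.1023, 0.0718]
tool_rot: [3.139, -0.001, 1.63]
ft_force: [-8.3, 1.4, 37.6]
finger_gap: 0.005
finger_force: 19.0
```

Emit:
step_arm([
  [0,0,20,0,0,0,0],
  [0,0,50,0,0,0,0],
  [0,0,50,0,0,0,0.5],
  [-25,40,0,0,0,-0.039,1],
  [-25,40,0,0,0,-0.039,1],
  [-25,40,0,0,0,-0.039,1],
  [-25,40,0,0,0,-0.039,1],
  [-25,41,0,0,0,-0.039,1],
  [-25,41,0,0,0,-0.039,1],
  [0,0,0,0,0,0,1],
])

```text
time: 9.3
tool_pos: [0.4286, 0.143, 0.1886]
tool_rot: [-3.14, -0.001, 1.403]
ft_force: [0.8, 0.7, 0.3]
finger_gap: 0.817
finger_force: 0.0
```

Run:
```python
from h import *
a=cv2.cvtColor(get_image('scene')[100:300,170:410],cv2.COLOR_RGB2BGR); b=cv2.cvtColor(get_image('wrist'),cv2.COLOR_RGB2BGR)
cv2.imwrite('pics/p3.png',np.hstack([cv2.resize(a,(480,400)),cv2.resize(b,(320,240),interpolation=3) if 0 else cv2.copyMakeBorder(cv2.resize(b,(320,240)),0,160,0,0,0)]))
cv2.imwrite('pics/w3.png',b)
r=regions_of('wrist','batten')
if r:
    m=r[0]['mask'].astype(np.uint8); print(r[0]['conf'],m.sum(),cv2.boundingRect(m))
    for row in range(20,260,40):
        x=np.where(m[row])[0]
        if len(x): print(row,x.min(),x.max(),np.round(atz('wrist',(x.min(),row),.045),4),np.round(atz('wrist',(x.max(),row),.045),4))
print(get_obs()['tool_pos'],get_obs()['tool_rot'],[(np.round(q['point'],1),q['conf'], np.round(atz('wrist',q['point'],0),4)) for q in landmark_of('wrist','batten')])
```

```text
0.73 8945 (264, 82, 48, 209)
100 265 310 [0.4305 0.2283 0.045 ] [0.4689 0.2216 0.045 ]
140 265 308 [0.4241 0.1949 0.045 ] [0.4619 0.1883 0.045 ]
180 265 307 [0.4173 0.1594 0.045 ] [0.4554 0.1527 0.045 ]
220 264 304 [0.4091 0.1217 0.045 ] [0.4466 0.1151 0.045 ]
[0.43096324 0.13937802 0.18885107] [ 3.14077508e+00 -1.08036484e-04  1.39686905e+00] [(array([280.1, 188.2]), 0.77, array([0.4277, 0.1401, 0.    ]))]
```

View pics/p3.png

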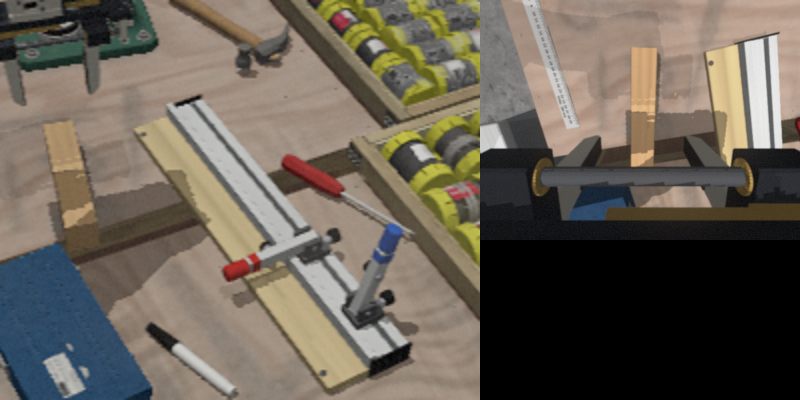

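Emit:
step_arm([
  [0,0,-40,0,0,-0.012,1],
  [0,0,-40,0,0,0,1],
  [0,0,-40,0,0,0,1],
  [0,0,-22,0,0,0,1],
  [0,0,0,0,0,0,1],
  [0,0,0,0,0,0,0.3],
  [0,0,0,0,0,0,0.3],
  [0,0,0,0,0,0,0.3],
  [0,0,0,0,0,0,0.3],
  [0,0,0,0,0,0,0.3],
], grip_force=35)

```text
time: 10.75
tool_pos: [0.4305, 0.14, 0.0468]
tool_rot: [3.141, -0.0, 1.385]
ft_force: [-0.6, 0.8, -0.4]
finger_gap: 0.512
finger_force: 0.0
```

Emit:
step_arm([
  [0,0,0,0,0,0,0.3],
  [0,0,0,0,0,0,0.3],
  [0,0,0,0,0,0,0.3],
])

```text
time: 11.12
tool_pos: [0.4304, 0.1399, 0.0467]
tool_rot: [-3.142, -0.0, 1.385]
ft_force: [-0.6, 0.2, 3.4]
finger_gap: 0.427
finger_force: 35.0
```

Emit:
step_arm([
  [0,0,20,0,0,0,0.3],
  [0,0,40,0,0,0,0.3],
  [30,-5,0,0,0,0.05,0.3],
  [30,-6,0,0,0,0.05,0.3],
  [30,-6,0,0,0,0.05,0.3],
  [30,-6,0,0,0,0.05,0.3],
  [31,-5,0,0,0,0.048,0.3],
  [0,0,0,0,0,0,0.3],
  [0,0,0,0,0,0,0.3],
])

```text
time: 12.25
tool_pos: [0.5802, 0.1117, 0.106]
tool_rot: [-3.14, 0.0, 1.632]
ft_force: [0.0, 0.2, -2.6]
finger_gap: 0.427
finger_force: 35.0
```

Run:
```python
from h import *
b=get_image('wrist'); cv2.imwrite('pics/w4.png',cv2.cvtColor(b,cv2.COLOR_RGB2BGR)); print(get_obs()['tool_pos'],get_obs()['tool_rot'],get_obs()['ft_force'])
```

```text
[0.58007768 0.11188394 0.10615463] [-3.13972849e+00  1.43045079e-04  1.63260055e+00] [-1.05185217 -0.78545681 -1.27849043]
```

View pics/w4.png

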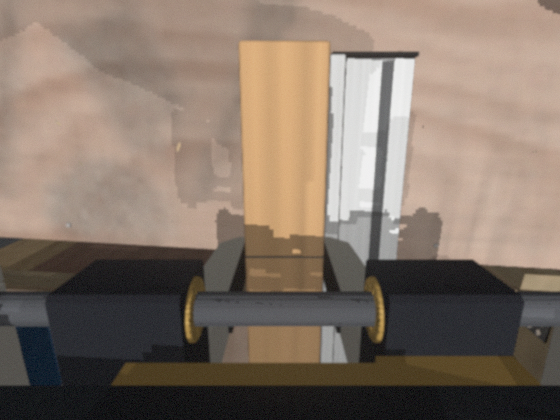

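The wrist view shows the batten held straight, with right edge columns 329→324 and the rail groove at columns ~385→373. I'll check whether they are parallel.

Run:
```python
from h import *
im=cv2.imread('pics/w4.png').astype(int)
def prof(r,a,b,th=25):
    s=np.median(im[r-2:r+3,a:b],axis=0); d=np.abs(np.diff(cv2.GaussianBlur(s,(1,3),0),axis=0)).sum(1)
    return [a+i+.5 for i in range(1,len(d)-1) if d[i]>th and d[i]>=d[i-1] and d[i]>d[i+1]]
for r in [70,110,150,190,225]:
    L=prof(r,225,262);R=prof(r,305,420)
    print(r,L,[(c,np.round(atz('wrist',(c,r),.104)[:2],4).tolist(),np.round(atz('wrist',(c,r),.037)[:2],4).tolist()) for c in R])
    if L: print('  L',[np.round(atz('wrist',(c,r),.104)[:2],4).tolist() for c in L])
```

```text
70 [239.5] [(330.5, [0.595, 0.204], [0.6033, 0.2143]), (343.5, [0.6007, 0.2044], [0.6115, 0.2148]), (346.5, [0.602, 0.2045], [0.6134, 0.2149]), (381.5, [0.6173, 0.2054], [0.6354, 0.2163]), (393.5, [0.6225, 0.2057], [0.643, 0.2167]), (413.5, [0.6312, 0.2063], [0.6555, 0.2175])]
  L [[0.5554, 0.2016]]
110 [240.5] [(326.5, [0.5949, 0.1872], [0.6031, 0.19]), (330.5, [0.5967, 0.1873], [0.6057, 0.1902]), (341.5, [0.6016, 0.1877], [0.6128, 0.1906]), (344.5, [0.603, 0.1877], [0.6148, 0.1908]), (378.5, [0.6183, 0.1887], [0.6368, 0.1921]), (389.5, [0.6232, 0.189], [0.6439, 0.1926]), (409.5, [0.6322, 0.1896], [0.6569, 0.1934])]
  L [[0.5563, 0.1848]]
150 [242.5] [(325.5, [0.5961, 0.1695], [0.6049, 0.1644]), (330.5, [0.5985, 0.1696], [0.6082, 0.1646]), (340.5, [0.6031, 0.1699], [0.6149, 0.165]), (342.5, [0.604, 0.17], [0.6163, 0.1651]), (375.5, [0.6193, 0.1709], [0.6383, 0.1665]), (386.5, [0.6244, 0.1712], [0.6457, 0.1669]), (405.5, [0.6332, 0.1718], [0.6584, 0.1677])]
  L [[0.5577, 0.1671]]
190 [244.5] [(324.5, [0.5975, 0.1506], [0.6068, 0.1371]), (327.5, [0.5989, 0.1507], [0.6089, 0.1372]), (338.5, [0.6041, 0.151], [0.6164, 0.1377]), (340.5, [0.6051, 0.1511], [0.6178, 0.1378]), (373.5, [0.6209, 0.152], [0.6406, 0.1392]), (383.5, [0.6257, 0.1523], [0.6475, 0.1396]), (401.5, [0.6342, 0.1529], [0.6599, 0.1404])]
  L [[0.5592, 0.1482]]
225 [] [(322.5, [0.5981, 0.133], [0.6078, 0.1117]), (339.5, [0.6065, 0.1335], [0.6198, 0.1124]), (370.5, [0.6217, 0.1345], [0.6418, 0.1138]), (380.5, [0.6266, 0.1348], [0.6489, 0.1143]), (406.5, [0.6394, 0.1356], [0.6674, 0.1154])]
```

Emit:
step_arm([
  [0,0,-20,0,0,0,0.3],
  [0,0,-18,0,0,0,0.3],
  [0,0,-4,0,0,0,0.3],
  [0,0,0,0,0,0,0.3],
])

```text
time: 12.8
tool_pos: [0.5811, 0.1118, 0.0644]
tool_rot: [-3.141, 0.0, 1.633]
ft_force: [0.6, 0.0, -1.6]
finger_gap: 0.426
finger_force: 35.0
```

Emit:
step_arm([
  [0,0,-1,0,0,0,0.3],
  [0,0,-1,0,0,0,0.3],
  [0,0,0,0,0,0,0.3],
])

```text
time: 13.18
tool_pos: [0.5815, 0.1119, 0.0628]
tool_rot: [3.141, -0.0, 1.633]
ft_force: [-0.5, 0.2, -1.8]
finger_gap: 0.428
finger_force: 35.0
```

Emit:
step_arm([
  [0,0,-1,0,0,0,0.3],
  [0,0,-0.5,0,0,0,0.3],
  [0,0,0,0,0,0,0.3],
])

```text
time: 13.55
tool_pos: [0.5816, 0.1119, 0.0617]
tool_rot: [3.141, -0.0, 1.633]
ft_force: [-1.5, -0.5, 5.4]
finger_gap: 0.428
finger_force: 35.0
```

Emit:
step_arm([
  [1,0,0.3,0,0,0,0.3],
  [2,0,0,0,0,0,0.3],
  [2,0,0,0,0,0,0.3],
  [0,0,0,0,0,0,0.3],
])

```text
time: 14.05
tool_pos: [0.5852, 0.1119, 0.0618]
tool_rot: [-3.139, -0.0, 1.633]
ft_force: [-5.9, -0.4, 8.9]
finger_gap: 0.427
finger_force: 35.0
```

Emit:
step_arm([
  [1,0,0,0,0,0,0.3],
  [0,0,0,0,0,0,0.3],
])

```text
time: 14.3
tool_pos: [0.5853, 0.1119, 0.0618]
tool_rot: [-3.138, -0.001, 1.633]
ft_force: [-8.4, 0.2, 12.1]
finger_gap: 0.428
finger_force: 35.0
```

Emit:
step_arm([
  [-1,0,0.5,0,0,0,0.3],
  [0.6,-10,0,0,0,0,0.3],
  [0.6,-10,0,0,0,0,0.3],
  [0.6,-10,0,0,0,0,0.3],
  [0.6,-10,0,0,0,0,0.3],
  [0,0,0,0,0,0,0.3],
])

```text
time: 15.05
tool_pos: [0.5889, 0.0704, 0.0619]
tool_rot: [3.142, 0.0, 1.631]
ft_force: [-0.4, 0.3, -2.7]
finger_gap: 0.43
finger_force: 35.0
```

Emit:
step_arm([
  [1,0,0,0,0,0,0.3],
  [1,0,0,0,0,0,0.3],
  [0,0,0,0,0,0,0.3],
])

```text
time: 15.42
tool_pos: [0.5909, 0.0723, 0.0619]
tool_rot: [3.141, -0.0, 1.633]
ft_force: [0.4, -0.5, -2.9]
finger_gap: 0.425
finger_force: 35.0
```

Emit:
step_arm([
  [1,0,0,0,0,0,0.3],
  [0.5,0,0,0,0,0,0.3],
  [0,0,0,0,0,0,0.3],
])

```text
time: 15.8
tool_pos: [0.5915, 0.0721, 0.0618]
tool_rot: [-3.14, -0.0, 1.633]
ft_force: [-3.7, 1.2, 1.1]
finger_gap: 0.427
finger_force: 35.0
```

Emit:
step_arm([
  [0.5,-8,0,0,0,0,0.3],
  [0.5,-8,0,0,0,0,0.3],
  [0.5,-8,0,0,0,0,0.3],
  [0.5,-8,0,0,0,0,0.3],
  [0,0,0,0,0,0,0.3],
])

```text
time: 16.42
tool_pos: [0.5935, 0.039, 0.0618]
tool_rot: [-3.14, 0.0, 1.632]
ft_force: [-4.9, -2.9, -0.6]
finger_gap: 0.428
finger_force: 35.0
```

Emit:
step_arm([
  [0.1,-2,0,0,0,0,0.3],
  [0.1,-2,0,0,0,0,0.3],
  [0.1,-2,0,0,0,0,0.3],
  [0.1,-2,0,0,0,0,0.3],
])

```text
time: 16.92
tool_pos: [0.5939, 0.0334, 0.0618]
tool_rot: [-3.14, -0.002, 1.634]
ft_force: [-5.5, 3.4, 0.7]
finger_gap: 0.428
finger_force: 35.0
```

Emit:
step_arm([
  [0.1,-1.5,0,0,0,0,0.3],
  [0.1,-1.5,0,0,0,0,0.3],
  [0.1,-1.5,0,0,0,0,0.3],
])

```text
time: 17.3
tool_pos: [0.5942, 0.029, 0.0618]
tool_rot: [-3.14, -0.002, 1.634]
ft_force: [-5.6, 4.9, 1.1]
finger_gap: 0.428
finger_force: 35.0
```

Emit:
step_arm([
  [0.1,-1.5,0,0,0,0,0.3],
  [0.1,-1.5,0,0,0,0,0.3],
])

```text
time: 17.55
tool_pos: [0.5944, 0.026, 0.0618]
tool_rot: [-3.14, -0.002, 1.634]
ft_force: [-5.0, 5.2, 2.1]
finger_gap: 0.425
finger_force: 35.0
```

Emit:
step_arm([
  [0.1,-1.5,0,0,0,0,0.3],
  [0.1,-1.5,0,0,0,0,0.3],
])

```text
time: 17.8
tool_pos: [0.5945, 0.023, 0.0618]
tool_rot: [-3.14, -0.002, 1.634]
ft_force: [-5.4, 4.5, 2.1]
finger_gap: 0.425
finger_force: 35.0
```

Emit:
step_arm([
  [0.1,-1.5,0,0,0,0,0.3],
  [0.1,-1.5,0,0,0,0,0.3],
])

```text
time: 18.05
tool_pos: [0.5947, 0.02, 0.0618]
tool_rot: [-3.14, -0.002, 1.634]
ft_force: [-5.6, 4.0, 1.3]
finger_gap: 0.427
finger_force: 35.0
```

Emit:
step_arm([
  [0.1,-1.5,0,0,0,0,0.3],
  [0.1,-1.5,0,0,0,0,0.3],
])

```text
time: 18.3
tool_pos: [0.5949, 0.017, 0.0618]
tool_rot: [-3.14, -0.002, 1.634]
ft_force: [-4.2, 5.2, 1.9]
finger_gap: 0.427
finger_force: 35.0
```

Emit:
step_arm([
  [0.1,-1.5,0,0,0,0,0.3],
  [0.1,-1.5,0,0,0,0,0.3],
])

```text
time: 18.55
tool_pos: [0.5951, 0.014, 0.0618]
tool_rot: [-3.14, -0.002, 1.634]
ft_force: [-5.1, 4.5, 2.6]
finger_gap: 0.43
finger_force: 35.0
```

Emit:
step_arm([
  [0.1,-1.5,0,0,0,0,0.3],
  [0.1,-1.5,0,0,0,0,0.3],
])

```text
time: 18.8
tool_pos: [0.5951, 0.0136, 0.0618]
tool_rot: [-3.139, -0.004, 1.636]
ft_force: [-6.9, 15.7, 3.6]
finger_gap: 0.428
finger_force: 35.0
```

Emit:
step_arm([
  [0.1,-1.5,0,0,0,0,0.3],
])

```text
time: 18.92
tool_pos: [0.5952, 0.0135, 0.0618]
tool_rot: [-3.139, -0.006, 1.637]
ft_force: [-7.4, 19.0, 4.1]
finger_gap: 0.427
finger_force: 35.0
```

Emit:
step_arm([
  [0,0,0,0,0,0,0.3],
  [0,0,0,0,0,0,0.3],
  [0,0,0,0,0,0,0.3],
  [0,0,0,0,0,0,0.3],
])

```text
time: 19.42
tool_pos: [0.5952, 0.0135, 0.0618]
tool_rot: [-3.139, -0.006, 1.637]
ft_force: [-5.1, 15.9, 2.9]
finger_gap: 0.425
finger_force: 35.0
```

Emit:
step_arm([
  [-0.8,0,0,0,0,0,0.3],
  [0,0,0,0,0,0,0.3],
  [0,0,0,0,0,0,0.55],
  [0,0,0,0,0,0,0.55],
  [0,0,0,0,0,0,0.6],
  [0,0,0,0,0,0,0.6],
])

```text
time: 20.18
tool_pos: [0.5958, 0.0074, 0.062]
tool_rot: [3.141, 0.0, 1.632]
ft_force: [-0.0, -0.8, 0.7]
finger_gap: 0.597
finger_force: 0.0
```

Emit:
step_arm([
  [0,0,20,0,0,0,0.7],
  [0,0,30,0,0,0,0.7],
  [0,0,30,0,0,0,0.3],
  [-3,41,0,0,0,0,0],
  [-4,41,0,0,0,0,0],
  [-4,42,0,0,0,0,0],
  [0,0,0,0,0,0,0],
  [0,0,0,0,0,0,0],
  [0,0,0,0,0,0,0],
])

```text
time: 21.3
tool_pos: [0.5848, 0.1302, 0.142]
tool_rot: [3.141, 0.001, 1.631]
ft_force: [0.6, -0.2, -0.6]
finger_gap: 0.018
finger_force: 0.0
```

Run:
```python
from h import *
print(get_obs()['tool_pos'],get_obs()['tool_rot'],get_obs()['finger_gap'])
a=cv2.cvtColor(get_image('scene')[110:270,220:400],cv2.COLOR_RGB2BGR); b=cv2.cvtColor(get_image('top')[130:250,140:380],cv2.COLOR_RGB2BGR)
cv2.imwrite('pics/p5.png',np.hstack([cv2.resize(a,(400,356),interpolation=2),cv2.copyMakeBorder(cv2.resize(b,(400,200),interpolation=2),0,156,0,0,0)]))
```

```text
[0.58477688 0.13018605 0.14203417] [3.14137139e+00 6.68662914e-04 1.63067349e+00] 0.017905286331469993
```

View pics/p5.png

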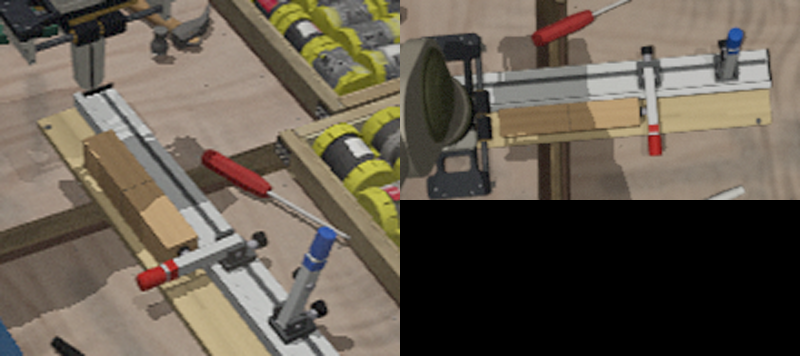

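Emit:
step_arm([
  [2,0,-30,0,0,0,0],
  [0,0,-30,0,0,0,0],
  [0,0,-20,0,0,0,0],
  [0,0,-10,0,0,0,0],
  [0,0,0,0,0,0,0],
  [0,-3,0,0,0,0,0],
  [0,-2,0,0,0,0,0],
  [0,-1,0,0,0,0,0],
  [0,-1,0,0,0,0,0],
  [0,0,0,0,0,0,0],
])

```text
time: 22.65
tool_pos: [0.587, 0.1267, 0.0527]
tool_rot: [3.14, -0.002, 1.634]
ft_force: [-1.0, 6.2, 5.4]
finger_gap: 0.007
finger_force: 3.2
```

Emit:
step_arm([
  [0,-1,0,0,0,0,0],
  [0,-0.5,0,0,0,0,0],
  [0,0,0,0,0,0,0],
])

```text
time: 23.02
tool_pos: [0.5869, 0.1267, 0.0527]
tool_rot: [3.14, -0.003, 1.636]
ft_force: [-1.3, 9.9, 5.4]
finger_gap: 0.008
finger_force: 5.2
```

Emit:
step_arm([
  [0,1,0,0,0,0,0],
  [0,1,0,0,0,0,0],
  [0,1,0,0,0,0,0],
  [0,1,0,0,0,0,0],
  [0,1,0,0,0,0,0],
  [0,3,0,0,0,0,0],
  [0,5,0,0,0,0,0],
  [0,0,0,0,0,0,0],
])

```text
time: 24.02
tool_pos: [0.5864, 0.1369, 0.0518]
tool_rot: [-3.141, -0.0, 1.634]
ft_force: [0.9, -0.4, -0.1]
finger_gap: 0.005
finger_force: 0.0
```

Emit:
step_arm([
  [0,0,20,0,0,0,0],
  [0,20,40,0,0,0,0],
  [0,40,40,0,0,0,0],
  [0,0,0,0,0,0,0],
  [0,0,0,0,0,0,0],
])

```text
time: 24.65
tool_pos: [0.586, 0.1959, 0.1516]
tool_rot: [-3.141, 0.001, 1.633]
ft_force: [-0.3, -0.8, -0.3]
finger_gap: 0.003
finger_force: 0.0
```

Run:
```python
from h import *
a=cv2.cvtColor(get_image('scene')[110:270,220:400],cv2.COLOR_RGB2BGR); b=cv2.cvtColor(get_image('top')[130:250,180:360],cv2.COLOR_RGB2BGR)
cv2.imwrite('pics/p6.png',np.hstack([cv2.resize(a,(400,356),interpolation=2),cv2.copyMakeBorder(cv2.resize(b,(400,267),interpolation=2),0,89,0,0,0)]))
```

```text
(no output)
```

View pics/p6.png

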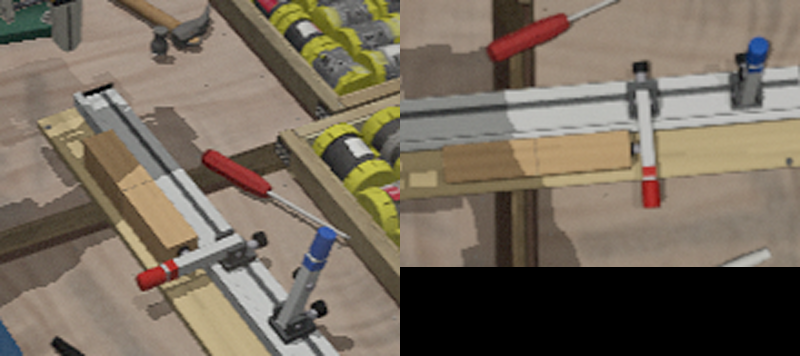

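The batten lies along the lip with its end at the screw (630,150). The red stop is down and blue is up. I'll check the parallelism numerically before handing in.

Run:
```python
from h import *
im=cv2.cvtColor(get_image('top'),cv2.COLOR_RGB2HSV).astype(int); rgb=get_image('top').astype(int)
# near edge of batten (top z .06) and near edge of bed, far edge/lip
A=[];B=[];F=[]
for c in range(205,280,3):
    s=np.median(rgb[:,c-1:c+2],axis=1); sat=s[:,0]-s[:,2]
    d=np.diff(cv2.GaussianBlur(sat.reshape(-1,1).astype(np.float32),(1,5),0)[:,0])
    up=185+d[185:202].argmax(); gr=np.diff(cv2.GaussianBlur(s.sum(1).reshape(-1,1).astype(np.float32),(1,3),0)[:,0])
    F.append(atz('top',(c,up+.5),.06)[:2]); n=202+np.abs(gr[202:214]).argmax(); A.append(atz('top',(c,n+.5),.06)[:2])
for n,P in (('far',F),('near',A)):
    P=np.array(P); p=np.polyfit(P[:,1],P[:,0],1); r=P[:,0]-np.polyval(p,P[:,1]); k=abs(r)<.004; p=np.polyfit(P[k,1],P[k,0],1); print(n,p,k.sum(),np.abs(r[k]).mean())
    print(np.round(P[::4],4).tolist())
```

```text
far [-0.06627311  0.61500372] 25 0.0005717405719649404
[[0.6085, 0.1025], [0.6103, 0.074], [0.612, 0.0454], [0.6138, 0.0169], [0.6155, -0.0116], [0.6173, -0.0401], [0.619, -0.0685]]
near [-0.05982521  0.57169557] 21 0.0010358754347568426
[[0.5658, 0.103], [0.5676, 0.0745], [0.5693, 0.0461], [0.5735, 0.0176], [0.5728, -0.0108], [0.5746, -0.0393], [0.5764, -0.0677]]
```

```bash
python3 -c "
from rig import *
print(finish_job())"
```

```text
the job is handed in; nothing more can be done
None
```

I handed the job in at about 25 s: the red stop is fully down, the blue stop is up, and the batten lies flush on the bed against the red stop's screw. I felt the contact at about 14 N and then let go, but I could not measure whether the batten still presses on the screw.

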